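# Feed one casing ring from the magazine into the job tray

## Task

Press the ring feeder's black plunger all the way down once, so that a single brass ring comes out on the apron, and let the plunger come right back up. Then push that ring sideways across the apron with the fingertips until it drops off the edge into the empty blue-lined tray and lies flat there. Nothing is picked up: the ring is only pushed, the other rings stay in the magazine, and the tray of steel rings and the tools round about are left alone.

Things in the scene. Friction and masses are not known exactly. Their poses are not given: they have to be found in the camera images.
- feeder: ring feeder, fixed: dark base 168 x 72 mm with an upright magazine of four steel rods (47 mm across, 23 to 63 mm above the bench, open at the top) in the middle, an aluminium apron in front of it, a red housing with the black plunger behind. Origin on the bench under the magazine's axis; -x along the apron (the way rings come out), +x to the plunger, y across the apron, z up. Nothing of the magazine reaches beyond x = -24 mm
- magazine (a point): point on the magazine's axis at the height of the apron's top (14 mm above the bench), under the stack of five brass rings
- apron_ring_spot (a point): point on the apron's flat top, 14 mm above the bench and 46 mm in front of the magazine's axis, where the ring's middle comes to rest after a full stroke (it may run on some mm). Here the apron reaches 48 mm to either side in the feeder's y, with open edges, and 30 mm on towards the feeder's -x, to a lip 2.5 mm high
- plunger_top (a point): middle of the flat top of the black plunger head (31 mm across), 80 mm above the bench when up; z is up
- plunger (a joint): travel of the plunger: 0 up, 0.020 m fully down. A spring resists with about 5 N at the top, 10 N at the bottom, and returns it. A rack drives a flat pusher 2.45 times as far towards the feeder's -x: going down it pushes the lowest ring out on the apron, coming back up it lets the stack drop by one ring, so each full stroke feeds one ring
- brass_ring_1_center (a point): turned brass ring, 30 mm across and 7 mm thick with a 19 mm hole, lying flat; this point is its centre, half-way up. It is the lowest of the stack, the one that comes out at the first stroke. 27 g
- blue_tray: shallow aluminium tray, lined blue, empty, 72 (x) x 75 (y) mm outside, rim 8.5 mm and lined floor 2.5 mm above the bench, walls 1.5 mm thick; it does not move. It stands on either side of the apron, whose edge overhangs its near wall by 9 mm, its axes along the feeder's. Origin under its centre on the bench
- grey_tray: the same tray with a grey lining, holding two steel rings, on the other side of the apron; it does not move. Origin under its centre on the bench
- brass_ring_2_center (a point): turned brass ring, 30 mm across and 7 mm thick with a 19 mm hole, lying flat; this point is its centre, half-way up. Number 2 of the stack from below; to stay in the magazine
- brass_ring_3_center (a point): turned brass ring, 30 mm across and 7 mm thick with a 19 mm hole, lying flat; this point is its centre, half-way up. Number 3 of the stack from below; to stay in the magazine
- brass_ring_4_center (a point): turned brass ring, 30 mm across and 7 mm thick with a 19 mm hole, lying flat; this point is its centre, half-way up. Number 4 of the stack from below; to stay in the magazine
- brass_ring_5_center (a point): turned brass ring, 30 mm across and 7 mm thick with a 19 mm hole, lying flat; this point is its centre, half-way up. Number 5 of the stack from below; to stay in the magazine
- steel_ring_1_center (a point): steel ring, 30 mm across and 7 mm thick, in the grey tray; this point is its centre. Not to be disturbed
- steel_ring_2_center (a point): steel ring, 30 mm across and 7 mm thick, in the grey tray; this point is its centre. Not to be disturbed
- movement_holder: small steel watch-movement holder, 54 x 62 x 16 mm, a bystander on the bench; origin under its centre
- tweezers: steel tweezers, 124 mm long, lying flat, a bystander on the bench; origin under its centre
- blue_driver: small screwdriver with blue sleeve, 85 mm long, a bystander on the bench; origin under its centre
- brush: small brush with black round head, 91 mm long, a bystander on the bench; origin under its centre
- tape: roll of masking tape, 52 mm across, 18 mm high, a bystander on the bench; origin under its centre
- loupe: black eye loupe, 40 x 35 x 39 mm, standing, a bystander on the bench; origin under its centre
- brass_ring_1: the same lowest brass ring, by its origin under its centre, on its underside
Things that resemble listed ones, but are neither listed nor needed, are in the scene too. Leave any orange look-alike of the feeder alone. Leave any turquoise look-alike of the blue_tray alone.

How it is judged:
By the outcome, as a careful person would: the job done as asked, in the order asked, and still so for the second after the job is handed in, with the robot touching nothing.
It also fails if it takes over 40 s, if anything falls off the work surface, if the arm or the gripper's body presses on something with over 40 N, if the wrist force passes 120 N, or if a joint passes its speed limit or range.

## Robot

A 6-joint arm with a two-finger parallel gripper is mounted at the origin on a cart in front of the work surface, level with it; the furniture and walls round the work are solid. World frame = base frame: x ahead of the robot, y to its left, z up, the work surface at z = 0. Lengths are in m, angles in rad, forces in N, time in s.
With the tool pointing down it reaches from about 0.325 to 0.9 m from the base axis. Payload 3.5 kg.
Tool frame: the origin (TCP) lies on the mounting face of the last link; the fingertips stand 173 mm ahead of it and the grasp point (between the pads) lies 155 mm ahead of it; z points along the fingers, y is the line along which they close (so a half turn about z gives the same grasp; the last joint's range is limited). The gripper opens to 85 mm and grips with 20 to 120 N. Pads are 22 mm wide; open, the fingers measure 114 mm over their backs; the gripper's body (76 mm by 85 mm) begins 54 mm behind the grasp point. The pads swing forward as they close: fully open they stand 13 mm farther back than shut.
Start: joints at [1.173, 0.276, -0.026, 1.268, 0, 1.467], TCP at [0.182, 0.598, 0.405] pointing down, gripper open.
Joint ranges: [-3.12, 3.12], [-0.85, 1.88], [-1.08, 1.24], [-1.95, 2.15], [-1.57, 1.53], [-3.14, 3.14]. Speed limits (rad/s): [2.57, 2.57, 3.14, 3.14, 3.14, 3.14].

## Interface

Orientations are given as [roll, pitch, yaw] about the fixed x, y, z axes, in that order (R = Rz(yaw) Ry(pitch) Rx(roll)).
In Python, from bench import monitor, grab_frame, calibration, workorder, boxes_of gives the robot as it stands.
- The arm moves only by the tool play_rows, never from a script. Its argument "commands" is a list of rows, each a list of 5 numbers: the shift along the tool's x, y, z in m, then the turn about the tool's z in degrees, then the closure in counts, from 0 (fully open) to 255 (shut). A call has 1 to 10 rows; each row shifts and turns the commanded pose from where the row before left it, along the tool's axes as they then stand; what a row does not reach is not made up. A row lasts 1/10 s, in which the tool goes at most 50 mm and 8.59 degrees, less where a joint would pass 70% of its speed; a pose out of reach is approached as far as the arm can. A call with a gripper value outside its range is refused whole. The fingers move at their own pace and stop on an object; "newtons" is the grip in N (left out, the last holds). Time passes only in rows, so rows that do not move let the fingers close. It gives the time, the measured TCP pose, the force, the opening and the grip force at its end, in the units of the state.
- monitor.read_state(): the state, without advancing time (a new reading comes with each control period).
- grab_frame(name): name is "scene" or "top" or "wrist"; returns the picture (400x640x3 uint8, red, green, blue); there is no depth.
- calibration(name): a dict with "fx", "fy", "cx", "cy" (pixels), "position" and "orientation" of the camera in the world. Camera axes: x right, y down, z forward; pixel columns grow to the right and rows downward; lengths in m; the calibration is good to about 2 mm. A picture is of the moment at which its call begins: read the wrist's pose just before it. calibration takes no time and is no camera call; for the wrist camera it gives the pose at the moment of the call.
- workorder.sign_off(): hands the job in; it is judged then, once.
Trained networks look in the newest picture that a camera, given by its name, has taken for a name from the list of things; names that differ only in an ending like _2 or _b are one class to them, and where a whole thing is asked for, a point or a joint stands for the part that bears it (a point fixed in the world has none). Each returns a list of dicts, best first, with "confidence" (0 to 1); they miss things now and then, are a little off and sometimes report something else, mostly with a low value. They report only what shows in the picture. A call takes as long as a camera call. They do not tell look-alikes from the thing itself.
- boxes_of(camera, query): "box" ([left, top, width, height] in pixels, round what is visible of it).
The state is a dict: "clock": time; "joint_positions": joint angles; "dq": joint speeds; "tau": joint torques, N m; "position": TCP position; "ee_rot": TCP orientation; "ft_force": force on the tool from outside, world axes, zero at the start; "torque": the same for the moment, N m; "gripper_width": finger opening in m; "grasp_force": force on a finger pad.
Only numpy, scipy, OpenCV 4.12 (cv2) and the standard library are available. Lean on these libraries where they do the work, as an engineer would, in place of code of your own. Each camera call takes 0.05 s, during which the arm holds its last target. There are 200 camera calls.

## Working session

There is one attempt and no reset: what is moved stays moved. The work goes in short steps, Python scripts to look and compute and a tool call to move; the robot and the scene stay as the last step left them, time stands still between calls to the robot, and variables do not carry over. Pictures are saved under pics/ and viewed, at most 10 in all, crops included, and the job is handed in when it is done.

Besides the shell and the picture viewer there is one more tool, called as name([rows], argument=value, ...), one row to a line, values as JSON. play_rows: Moves the arm, as the interface text tells. Its arguments: {"type":"object","properties":{"commands":{"type":"array"},"newtons":{"type":"number"}},"required":["commands"]}

```bash
mkdir -p pics
cat > h.py <<'E'
import numpy as np, cv2
from bench import monitor, grab_frame, calibration, workorder, boxes_of
from scipy.spatial.transform import Rotation as R
def rot(o):
    o=np.array(o,float)
    return o if o.shape==(3,3) else (R.from_quat(o).as_matrix() if o.size==4 else R.from_euler('xyz',o).as_matrix())
def pix2w(c,u,v,z):
    d=rot(c['orientation'])@np.array([(u-c['cx'])/c['fx'],(v-c['cy'])/c['fy'],1.])
    p=np.array(c['position']); return p+d*(z-p[2])/d[2]
def w2pix(c,p):
    q=rot(c['orientation']).T@(np.array(p)-np.array(c['position'])); return c['fx']*q[0]/q[2]+c['cx'],c['fy']*q[1]/q[2]+c['cy']
def snap(n,f):
    im=grab_frame(n); cv2.imwrite('pics/'+f,im[:,:,::-1]); return im
E
python3 - <<'E'
from h import *
np.set_printoptions(precision=4,suppress=True)
print(monitor.read_state())
for n in('scene','top'):
    snap(n,n+'0.png'); c=calibration(n); print(c)
    for q in('feeder','plunger_top','blue_tray','grey_tray','brass_ring_5_center','magazine'):
        try:
            for b in boxes_of(n,q)[:3]:
                u=b['box']; print(n,q,np.round(u),round(b['confidence'],2),pix2w(c,u[0]+u[2]/2,u[1]+u[3]/2,0.08 if 'pl' in q else 0.005)[:2])
        except Exception as e: print(q,e)
E
```

```text
{'clock': 0.0, 'joint_positions': array([ 1.1726,  0.2772, -0.0279,  1.268 ,  0.    ,  1.4674]), 'dq': array([ 0.    , -0.0001, -0.0004, -0.    , -0.0011, -0.0004]), 'tau': array([ -0.0016, -44.5513,  29.5203,   0.0165,   0.    ,  -0.    ]), 'position': array([0.1814, 0.5977, 0.4035]), 'ee_rot': array([-3.1393, -0.0002,  2.8468]), 'ft_force': array([ 0.827 , -0.5539,  0.2354]), 'torque': array([-0.0043,  0.0261,  0.0036]), 'grasp_force': 0.0, 'gripper_width': 0.08568533280737481}
{'fx': 490.45874035772465, 'fy': 490.45874035772465, 'cx': 314.1430440228573, 'cy': 202.22135567039965, 'position': array([ 0.0569, -0.7395,  1.1727]), 'orientation': array([-2.4417, -0.0125, -0.6483])}
scene feeder [180. 147.  59.  46.] 0.86 [0.4697 0.3494]
scene feeder [293. 250.  68.  49.] 0.76 [ 0.5326 -0.1938]
scene plunger_top [219. 148.   5.   4.] 0.63 [0.5162 0.3329]
scene blue_tray [286. 249.  26.  29.] 0.73 [ 0.4913 -0.1192]
scene blue_tray [303. 217.  30.  21.] 0.62 [ 0.6123 -0.0486]
scene grey_tray [308. 292.  37.  31.] 0.57 [ 0.4695 -0.2739]
scene brass_ring_5_center [309. 293.  34.  29.] 0.34 [
[... 220 characters left out ...]
47296956554, 'fy': 386.63447296956554, 'cx': 319.7567389236749, 'cy': 198.57221637601143, 'position': array([ 0.3388, -0.0441,  1.3789]), 'orientation': array([-2.9422,  0.0111, -1.5497])}
top feeder [200. 213.  29.  50.] 0.9 [0.4646 0.3488]
top feeder [352. 200.  26.  46.] 0.88 [ 0.5318 -0.189 ]
top feeder [369. 196.   6.  11.] 0.5 [ 0.607  -0.2143]
top plunger_top [205. 216.   9.   9.] 0.55 [0.5167 0.3494]
top blue_tray [329. 221.  22.  21.] 0.77 [ 0.4986 -0.0984]
top grey_tray [378. 233.  17.  15.] 0.68 [ 0.469  -0.2612]
top grey_tray [261. 210.  22.  15.] 0.18 [0.5435 0.1482]
top magazine [353. 196.  26.  52.] 0.72 [ 0.534  -0.1904]
top magazine [200. 212.  30.  52.] 0.68 [0.4664 0.3475]
```

View pics/top0.png

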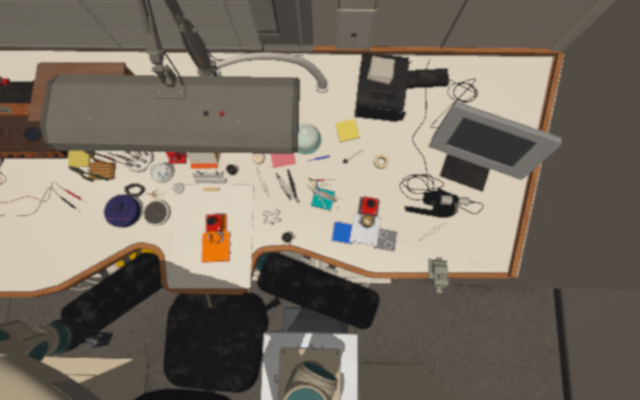

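View pics/scene0.png

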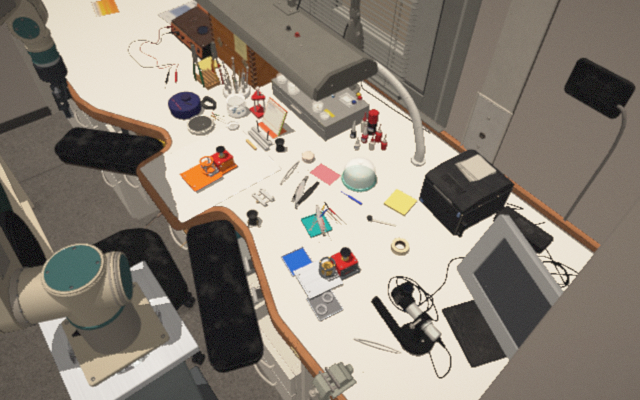

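The real feeder is the one whose red housing is at top px (370,206). The blue tray is at (343,232) and the grey tray at (386,239). The orange feeder at (216,240) and the turquoise tray at (323,200) are the look-alikes. I'll move above the feeder with the fingers shut and look from there.

play_rows([
  [-0.03,-0.037,0,0,255],
  [-0.03,-0.037,0,0,255],
  [-0.03,-0.037,0,0,255],
  [-0.03,-0.037,0,0,255],
  [-0.03,-0.037,0,0,255],
  [-0.03,-0.037,0,0,255],
  [-0.03,-0.037,0,0,255],
  [-0.03,-0.037,0,0,255],
  [-0.03,-0.037,0,0,255],
], newtons=40)

```text
clock: 1.6
position: [0.3434, 0.1992, 0.4051]
ee_rot: [3.141, 0.001, 2.847]
ft_force: [0.7, 0.8, 0.5]
gripper_width: 0.0001
grasp_force: 0.0
```

play_rows([
  [-0.03,-0.037,0,0,255],
  [-0.03,-0.037,0,0,255],
  [-0.03,-0.037,0,0,255],
  [-0.03,-0.037,0,0,255],
  [-0.03,-0.037,0,0,255],
  [-0.03,-0.037,0,0,255],
  [-0.03,-0.037,0,0,255],
  [-0.03,-0.037,0,-6.5,255],
  [0,0,0,0,255],
  [0,0,0,0,255],
])

```text
clock: 2.6
position: [0.4869, -0.1529, 0.4045]
ee_rot: [3.141, -0.001, 2.957]
ft_force: [-0.6, 0.1, 0.3]
gripper_width: -0.0004
grasp_force: 0.0
```

Run:
```python
from h import *
np.set_printoptions(precision=4,suppress=True)
s=monitor.read_state(); print(s['clock'],s['position'],s['ee_rot'],s['ft_force'],s['gripper_width'])
n='wrist'; c=calibration(n); snap(n,'w1.png'); print(c)
for q,z in(('feeder',0.01),('plunger_top',.08),('blue_tray',.0085),('grey_tray',.0085),('brass_ring_5_center',.05)):
  for b in boxes_of(n,q)[:3]:
    u=b['box']; print(q,np.round(u),round(b['confidence'],2),pix2w(c,u[0]+u[2]/2,u[1]+u[3]/2,z)[:2])
```

```text
2.6 [ 0.4869 -0.1529  0.4045] [ 3.141  -0.0008  2.9574] [-0.611   0.0622  0.2913] -0.0004285593614105648
{'fx': 359.8367376082848, 'fy': 359.8367376082848, 'cx': 313.51005834281614, 'cy': 200.39965330786876, 'position': array([ 0.4098, -0.1389,  0.3738]), 'orientation': array([ 2.8397, -0.001 ,  1.3873])}
feeder [234. 137. 100. 166.] 0.94 [ 0.5369 -0.195 ]
plunger_top [269. 280.  12.  20.] 0.65 [ 0.5783 -0.2064]
blue_tray [322. 130.  75.  69.] 0.89 [ 0.4919 -0.106 ]
blue_tray [403. 229.  74.  59.] 0.57 [ 0.6145 -0.0322]
blue_tray [235. 142. 101. 162.] 0.47 [ 0.5417 -0.1938]
grey_tray [173. 132.  74.  71.] 0.96 [ 0.4675 -0.2583]
```

View pics/w1.png

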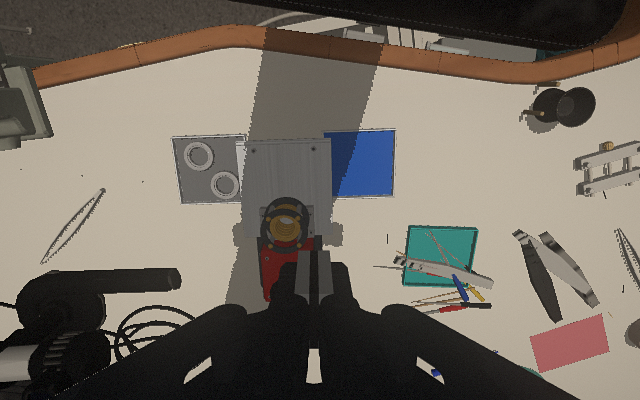

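The wrist view shows the apron in the middle at (288,180), the grey tray at (207,168) and the blue tray at (360,164). The magazine with its rings is at (286,222). The red housing is partly hidden by the fingers, so I'll work out the feeder's pose from the tray corners.

Run:
```python
from h import *
np.set_printoptions(precision=4,suppress=True)
c=calibration('wrist')
P=lambda u,v,z: pix2w(c,u,v,z)[:2]
b1,b2=P(396,129,.0085),P(393.5,196,.0085); g1,g2=P(172.5,137,.0085),P(181,203,.0085)
print(b1,b2,g1,g2,'x len',np.linalg.norm(b2-b1),np.linalg.norm(g2-g1),'span',np.linalg.norm(b1-g1),np.linalg.norm(b2-g2))
for a,b in((b1,b2),(g1,g2)): print('yaw x',np.degrees(np.arctan2(*(b-a)[::-1])))
for a,b in((b1,g1),(b2,g2)): d=a-b; print('yaw y',np.degrees(np.arctan2(-d[0],d[1])))
print('mid trays',(b1+b2+g1+g2)/4)
print('ring top',P(286,222,.049), 'magtop',P(286,221,.063))
print('apron corners',P(245,141,.0165),P(330,138,.0165))
im=cv2.imread('pics/w1.png'); cv2.imwrite('pics/w1c.png',cv2.resize(im[115:315,160:410],None,fx=3,fy=3,interpolation=cv2.INTER_CUBIC)[:600])
```

```text
[ 0.4626 -0.0626] [ 0.532 -0.073] [ 0.4304 -0.2854] [ 0.4993 -0.2969] x len 0.07012226096963665 0.06990797519269679 span 0.22505574322872368 0.22628990087458498
yaw x -8.51143575117087
yaw x -9.523792796648195
yaw y -8.235814349648713
yaw y -8.294337371280275
mid trays [ 0.4811 -0.1795]
ring top [ 0.526  -0.1851] magtop [ 0.52   -0.1828]
apron corners [ 0.4465 -0.2127] [ 0.4586 -0.1294]
```

View pics/w1c.png

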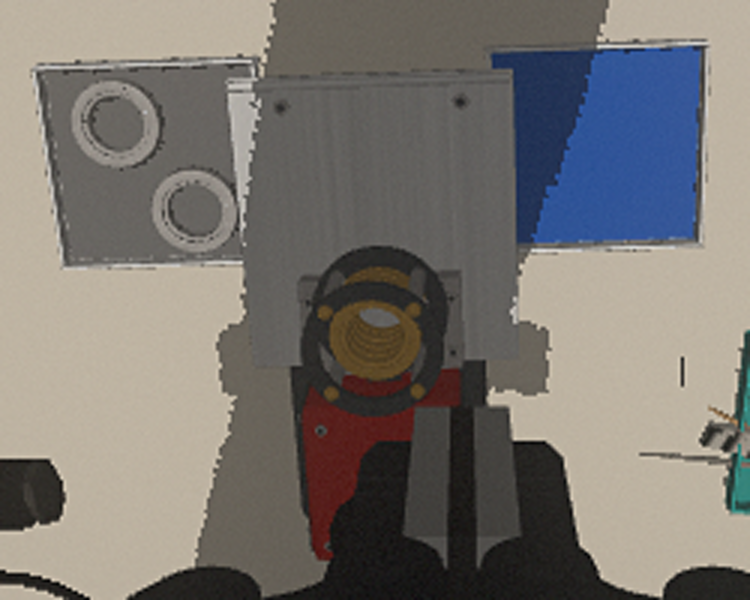

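play_rows([
  [0,0.04,0,-2.2,255],
  [0,0.04,0,0,255],
  [0,0.03,0,0,255],
  [0,0,0,0,255],
  [0,0,0,0,255],
])

```text
clock: 3.4
position: [0.5037, -0.0423, 0.4048]
ee_rot: [-3.141, 0.0, 3.001]
ft_force: [-0.3, -0.8, 0.1]
gripper_width: -0.0003
grasp_force: 0.0
```

Run:
```python
from h import *
np.set_printoptions(precision=4,suppress=True)
n='wrist'; c=calibration(n); im=snap(n,'w2.png'); s=monitor.read_state(); print(s['position'],s['ee_rot'])
for q,z in(('plunger_top',.08),('feeder',0.01),('blue_tray',.0085),('grey_tray',.0085)):
  for b in boxes_of(n,q)[:2]:
    u=b['box']; print(q,np.round(u),round(b['confidence'],2),pix2w(c,u[0]+u[2]/2,u[1]+u[3]/2,z)[:2])
u,v=map(int,w2pix(c,(.54,-.187,.03))); x0=max(0,u-130);y0=max(0,v-95); print('crop',x0,y0)
cv2.imwrite('pics/w2c.png',cv2.resize(im[y0:y0+190,x0:x0+260,::-1],None,fx=3,fy=3,interpolation=cv2.INTER_CUBIC))
```

```text
[ 0.5038 -0.043   0.4048] [-3.141   0.0003  2.9998]
plunger_top [145. 271.  37.  35.] 0.75 [ 0.5822 -0.1943]
plunger_top [170. 216.   2.   6.] 0.21 [ 0.5169 -0.1692]
feeder [123. 137. 101. 167.] 0.56 [ 0.5407 -0.2007]
blue_tray [303. 226.  68.  66.] 0.87 [ 0.6113 -0.0311]
blue_tray [213. 131.  76.  69.] 0.8 [ 0.4924 -0.1061]
grey_tray [ 62. 130.  76.  68.] 0.89 [ 0.4692 -0.2599]
crop 48 130
```

View pics/w2c.png

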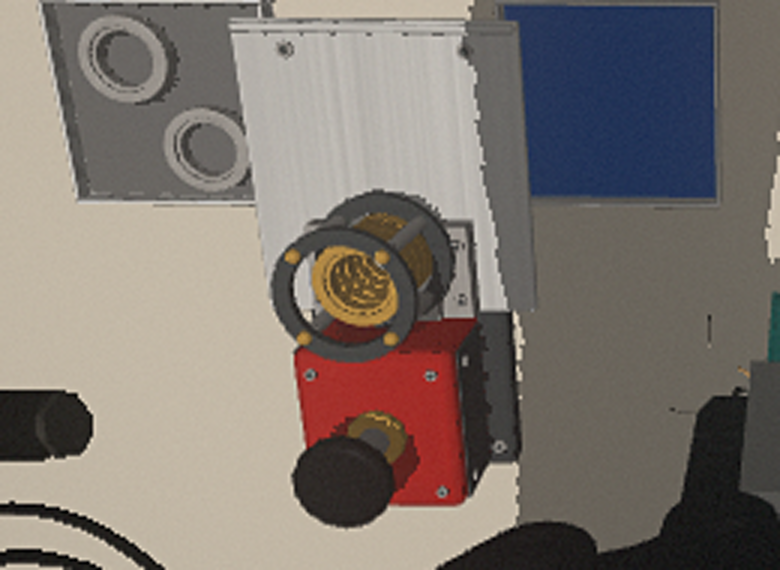

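The plunger cap is at about crop (343,482), which is px (162,291). The magazine's top flange is at crop (345,293), px (163,228).

Run:
```python
from h import *
np.set_printoptions(precision=4,suppress=True)
c=calibration('wrist'); P=lambda u,v,z: pix2w(c,48+u/3,130+v/3,z)[:2]
pl=P(343,482,.08); mg=P(345,293,.063); a,b=P(230,25,.0165),P(518,23,.0165)
print('plunger',pl,'mag',mg,'lip corners',a,b,np.linalg.norm(a-b),'cap dia',np.linalg.norm(P(292,482,.08)-P(395,482,.08)))
d=b-a; y=np.arctan2(-d[0],d[1]); print('yaw',np.degrees(y))
d=pl-mg; print('yaw from mag-plunger',np.degrees(np.arctan2(d[1],d[0])),np.linalg.norm(d))
bl=[P(717,4,.0085),P(718,203,.0085)]; d=bl[1]-bl[0]; print(bl,np.degrees(np.arctan2(d[1],d[0])))
s=monitor.read_state(); p=s['position'];Rm=R.from_euler('xyz',s['ee_rot']).as_matrix()
t=np.array([*pl,.08+.025+.173]); print('move to 25mm over plunger (tool):',Rm.T@(t-p))
```

```text
plunger [ 0.584  -0.1978] mag [ 0.5287 -0.189 ] lip corners [ 0.4466 -0.2245] [ 0.4595 -0.1305] 0.09483940390142304 cap dia 0.031876938657114814
yaw -7.8314071097950055
yaw from mag-plunger -9.065967674880914 0.05601980221314678
[array([ 0.4636, -0.0654]), array([ 0.5323, -0.0765])] -9.192300148065152
move to 25mm over plunger (tool): [-0.1013 -0.1405  0.1268]
```

play_rows([
  [-0.03,-0.04,0,0,255],
  [-0.03,-0.04,0,0,255],
  [-0.03,-0.04,0.02,0,255],
  [-0.011,-0.02,0.04,0,255],
  [0,0,0.04,0,255],
  [0,0,0.025,0,255],
  [0,0,0.01,0,255],
  [0,0,0,0,255],
  [0,0,0,0,255],
])

```text
clock: 4.55
position: [0.5829, -0.1937, 0.2726]
ee_rot: [-3.141, 0.002, 2.998]
ft_force: [0.3, 0.1, -0.2]
gripper_width: -0.0
grasp_force: 0.0
```

Run:
```python
from h import *
np.set_printoptions(precision=4,suppress=True)
s=monitor.read_state(); p=s['position'];Rm=R.from_euler('xyz',s['ee_rot']).as_matrix(); print(p,s['ee_rot'],s['ft_force'])
print('rest to plunger top:',Rm.T@(np.array([.5835,-.1972,.08+.173])-p))
im=snap('scene','s1.png'); b=im[225:315,270:390,::-1]; cv2.imwrite('pics/s1c.png',cv2.resize(b,None,fx=6,fy=6,interpolation=cv2.INTER_CUBIC))
```

```text
[ 0.5829 -0.1937  0.2726] [-3.1409  0.0022  2.9984] [ 0.2687  0.0757 -0.1806]
rest to plunger top: [-0.001  -0.0034  0.0196]
```

View pics/s1c.png

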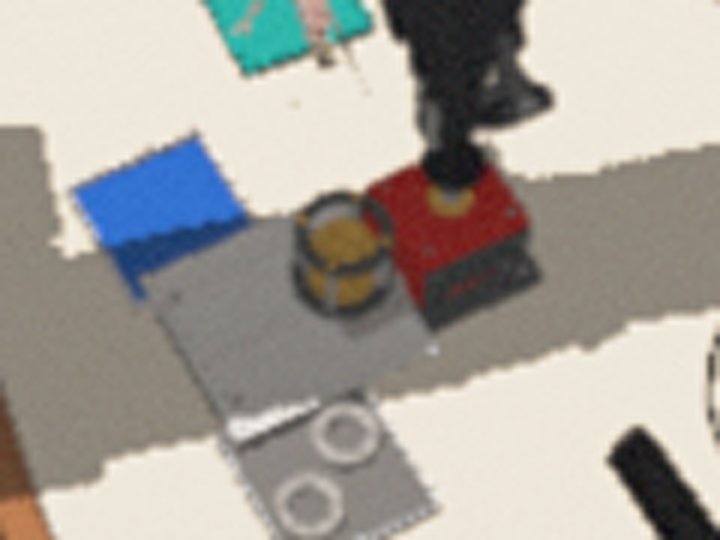

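The scene crop shows the fingers directly over the plunger cap at (450,165), so I'll press it.

play_rows([
  [0,-0.0035,0.01,0,255],
  [0,0,0.008,0,255],
  [0,0,0.006,0,255],
  [0,0,0.006,0,255],
  [0,0,0.005,0,255],
  [0,0,0.003,0,255],
  [0,0,0,0,255],
  [0,0,0,0,255],
])

```text
clock: 5.4
position: [0.5825, -0.1971, 0.2348]
ee_rot: [-3.14, 0.002, 2.999]
ft_force: [-2.0, 0.5, 9.5]
gripper_width: -0.0001
grasp_force: 4.4
```

play_rows([
  [0,0,0.001,0,255],
  [0,0,0.001,0,255],
  [0,0,0.001,0,255],
  [0,0,0,0,255],
  [0,0,0,0,255],
])

```text
clock: 5.9
position: [0.5825, -0.197, 0.2334]
ee_rot: [-3.14, 0.003, 2.999]
ft_force: [-3.6, 0.8, 17.1]
gripper_width: -0.0001
grasp_force: 8.2
```

play_rows([
  [0,0,0.001,0,255],
  [0,0,0.001,0,255],
  [0,0,0,0,255],
  [0,0,0,0,255],
])

```text
clock: 6.3
position: [0.5825, -0.197, 0.2333]
ee_rot: [-3.14, 0.003, 2.999]
ft_force: [-8.4, 2.4, 26.3]
gripper_width: 0.0004
grasp_force: 13.1
```

The force rose with no further travel, so the plunger is at its stop. I'll release it, rise and look.

play_rows([
  [0,0,-0.008,0,255],
  [0,0,-0.01,0,255],
  [0,0,-0.01,0,255],
  [0,0,-0.03,0,255],
  [0,0,-0.04,0,255],
  [0.03,0,-0.03,0,255],
  [0.04,0,0,0,255],
  [0.03,0,0,0,255],
  [0,0,0,0,255],
  [0,0,0,0,255],
])

```text
clock: 7.3
position: [0.4823, -0.1821, 0.3558]
ee_rot: [3.141, -0.0, 2.998]
ft_force: [0.3, -0.1, -0.3]
gripper_width: -0.0002
grasp_force: 0.0
```

Run:
```python
from h import *
np.set_printoptions(precision=4,suppress=True)
n='wrist'; c=calibration(n); im=snap(n,'w3.png'); s=monitor.read_state(); print(s['position'],s['ee_rot'],s['ft_force'])
for q,z in(('brass_ring_1_center',.021),('plunger_top',.08),('blue_tray',.0085),('grey_tray',.0085)):
  for b in boxes_of(n,q)[:2]:
    u=b['box']; print(q,np.round(u),round(b['confidence'],2),pix2w(c,u[0]+u[2]/2,u[1]+u[3]/2,z)[:2])
```

```text
[ 0.4831 -0.1824  0.3559] [3.1414 0.0003 2.9986] [ 0.8295  0.7134 -0.647 ]
brass_ring_1_center [298. 170.  33.  31.] 0.6 [ 0.4847 -0.1819]
plunger_top [297. 169.  29.  32.] 0.36 [ 0.4691 -0.1814]
blue_tray [438. 246.  88.  76.] 0.95 [ 0.612  -0.0314]
blue_tray [359. 136.  85.  80.] 0.8 [ 0.4907 -0.1035]
grey_tray [183. 136.  87.  80.] 0.57 [ 0.468  -0.2597]
```

View pics/w3.png

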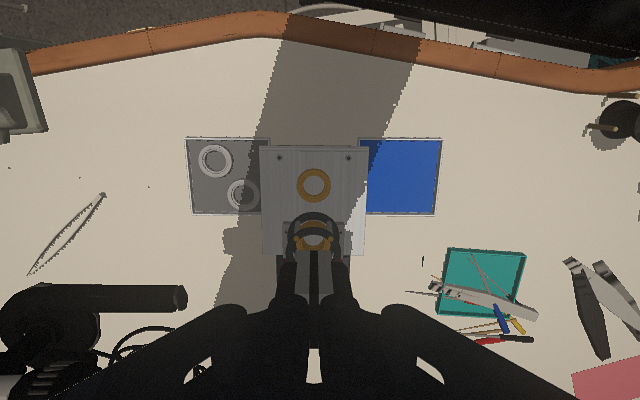

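The picture shows one brass ring on the apron at px (314,185), which is world (0.485,-0.182), as expected. The magazine is still filled. I'll go down on the grey-tray side of the ring.

play_rows([
  [0.001,-0.035,0,0,255],
  [0,0,0.03,0,255],
  [0,0,0.04,0,255],
  [0,0,0.04,0,255],
  [0,0,0.03,0,255],
  [0,0,0.02,0,255],
  [0,0,0.006,0,255],
  [0,0,0,0,255],
  [0,0,0,0,255],
])

```text
clock: 8.45
position: [0.4779, -0.2174, 0.1909]
ee_rot: [-3.141, 0.002, 2.999]
ft_force: [0.3, 0.7, -0.1]
gripper_width: 0.0001
grasp_force: 0.0
```

Run:
```python
from h import *
np.set_printoptions(precision=4,suppress=True)
s=monitor.read_state(); print(s['position'],s['ee_rot'],s['ft_force'])
im=snap('scene','s2.png'); a=cv2.resize(im[225:325,270:390,::-1],None,fx=3.3,fy=3.3,interpolation=cv2.INTER_CUBIC)
w=snap('wrist','w4.png')[60:390,160:560,::-1]; w=cv2.resize(w,(400,330)); cv2.imwrite('pics/c4.png',np.hstack([a[:330,:396],w]))
```

```text
[ 0.4779 -0.2174  0.1909] [-3.1409  0.0017  2.9988] [ 0.3057  0.7455 -0.1363]
```

View pics/c4.png

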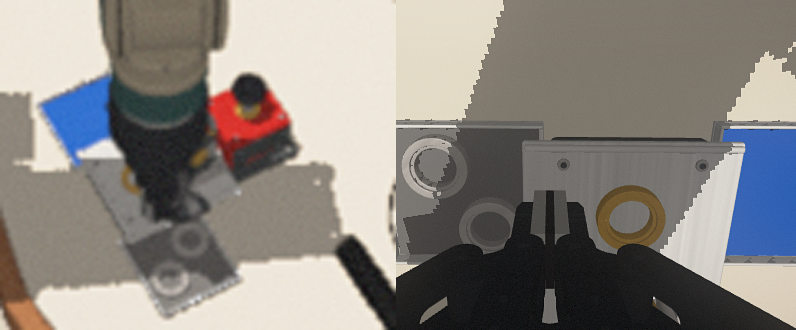

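The plunger is back up, at left-panel (248,90). The fingers stand to the left of the ring and in line with it, at right-panel (550,215) against the ring at (630,217). I'll push.

play_rows([
  [0,0,0.0015,0,255],
  [0,0.005,0,0,255],
  [0,0.008,0,0,255],
  [0,0.008,0,0,255],
  [0,0.008,0,0,255],
  [0,0.008,0,0,255],
  [0,0.008,0,0,255],
  [0,0,0,0,255],
])

```text
clock: 9.35
position: [0.4832, -0.1711, 0.1885]
ee_rot: [3.141, -0.001, 3.0]
ft_force: [-0.8, -0.2, -0.6]
gripper_width: -0.0
grasp_force: 0.0
```

Run:
```python
from h import *
np.set_printoptions(precision=4,suppress=True)
c=calibration('wrist'); snap('wrist','w5.png'); s=monitor.read_state(); print(s['position'],s['ft_force'])
for b in boxes_of('wrist','brass_ring_1_center')[:3]:
    u=b['box']; p=pix2w(c,u[0]+u[2]/2,u[1]+u[3]/2,.021)[:2]; d=p-[.528,-.1875]; a=np.radians(-8.5)
    print(np.round(u),round(b['confidence'],2),p,'feeder',d@[np.cos(a),np.sin(a)],d@[-np.sin(a),np.cos(a)])
```

```text
[ 0.4832 -0.1716  0.1885] [0.3097 0.1324 0.2805]
[341. 252.  56.  62.] 0.77 [ 0.488  -0.1479] feeder -0.04539731342149076 0.03327511540792245
[310. 363.   5.   7.] 0.28 [ 0.528  -0.1779] feeder -0.0013904942074264067 0.009473201497722985
```

play_rows([
  [0,0.006,0,0,255],
  [0,0.008,0,0,255],
  [0,0.01,0,0,255],
  [0,0.01,0,0,255],
  [0,0.008,0,0,255],
  [0,0,0,0,255],
  [0,0,0,0,255],
])

```text
clock: 10.15
position: [0.4893, -0.1304, 0.1886]
ee_rot: [-3.141, -0.0, 2.999]
ft_force: [-0.1, -0.2, -0.4]
gripper_width: -0.0001
grasp_force: 0.0
```

Run:
```python
from h import *
np.set_printoptions(precision=4,suppress=True)
c=calibration('wrist'); im=snap('wrist','w6.png'); s=monitor.read_state(); print(s['position'],s['ft_force'])
for b in boxes_of('wrist','brass_ring_1_center')[:3]:
    u=b['box']; p=pix2w(c,u[0]+u[2]/2,u[1]+u[3]/2,.0095)[:2]; d=p-[.528,-.1875]; a=np.radians(-8.5)
    print(np.round(u),round(b['confidence'],2),p,'feeder',d@[np.cos(a),np.sin(a)],d@[-np.sin(a),np.cos(a)])
```

```text
[ 0.4894 -0.1307  0.1887] [-0.1691  0.386  -0.833 ]
[322. 238.  56.  61.] 0.63 [ 0.4921 -0.1144] feeder -0.04634169910319002 0.06698190278505733
```

View pics/w6.png

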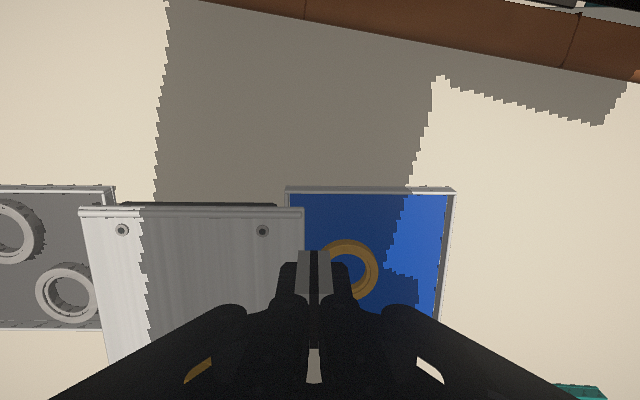

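The ring is in the blue tray at (348,268), partly hidden by the fingers. I'll retract, rise and check that it lies flat.

play_rows([
  [0,-0.008,0,0,255],
  [0,-0.01,-0.01,0,255],
  [0,0,-0.03,0,255],
  [0,-0.01,-0.04,0,255],
  [0,-0.02,-0.04,0,255],
  [0,-0.02,-0.02,0,255],
  [0,0,0,0,255],
  [0,0,0,0,255],
])

```text
clock: 11.05
position: [0.4793, -0.199, 0.3293]
ee_rot: [-3.141, 0.001, 2.997]
ft_force: [-1.3, 0.1, -0.6]
gripper_width: -0.0001
grasp_force: 0.0
```

Run:
```python
from h import *
np.set_printoptions(precision=4,suppress=True)
c=calibration('wrist'); im=snap('wrist','w7.png'); s=monitor.read_state(); print(s['clock'],s['position'],s['ft_force'])
a=np.radians(-8.5)
for b in boxes_of('wrist','brass_ring_1_center')[:3]:
    u=b['box']; p=pix2w(c,u[0]+u[2]/2,u[1]+u[3]/2,.0095)[:2]; d=p-[.528,-.1875]
    q=[pix2w(c,u[0],u[1],.0095),pix2w(c,u[0]+u[2],u[1]+u[3],.0095)]
    print(np.round(u),round(b['confidence'],2),p,'feeder',d@[np.cos(a),np.sin(a)],d@[-np.sin(a),np.cos(a)],'size',q[1]-q[0])
u,v=map(int,w2pix(c,(.5,-.13,.01))); w=cv2.resize(im[max(0,v-70):v+90,max(0,u-100):u+100,::-1],(500,400),interpolation=cv2.INTER_CUBIC)
sc=grab_frame('scene')[225:325,270:345,::-1]; cv2.imwrite('pics/c7.png',np.hstack([w,cv2.resize(sc,(300,400),interpolation=cv2.INTER_CUBIC)]))
```

```text
11.1 [ 0.4789 -0.1982  0.3281] [-0.2331 -0.2773 -0.0998]
[394. 172.  36.  35.] 0.57 [ 0.4941 -0.1185] feeder -0.043738266611838175 0.06322212557339606 size [0.0345 0.0282 0.    ]
```

View pics/c7.png

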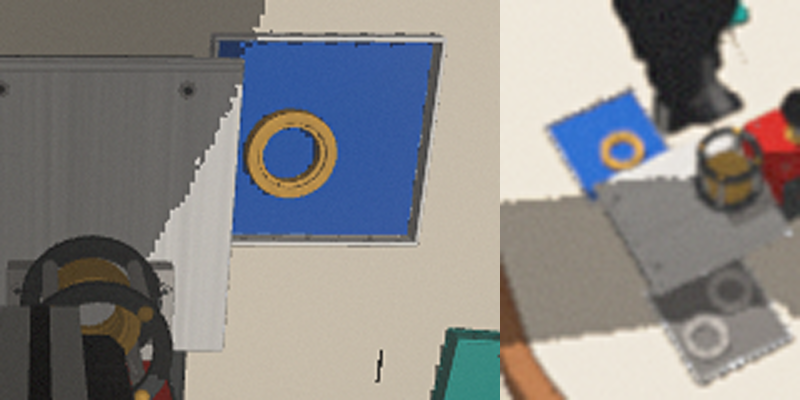

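The ring is in the tray and looks round in both views. It sits close to the apron edge, so I'll check numerically that it's flat and not leaning there.

Run:
```python
from h import *
from scipy.optimize import least_squares
np.set_printoptions(precision=4,suppress=True)
c=calibration('wrist'); im=cv2.imread('pics/w7.png')
hsv=cv2.cvtColor(im,cv2.COLOR_BGR2HSV); m=cv2.inRange(hsv,(8,80,60),(32,255,255)); M=np.zeros_like(m); M[165:215,385:440]=m[165:215,385:440]
ct=max(cv2.findContours(M,cv2.RETR_EXTERNAL,cv2.CHAIN_APPROX_NONE)[0],key=cv2.contourArea)[:,0].astype(float)
Rz=R.from_euler('z',-8.5,degrees=True)
def outline(x,y,z,tilt,tx):   # silhouette = hull of both rim circles
    t=np.linspace(0,2*np.pi,90); P=[]
    for h in(-.0035,.0035):
        q=np.c_[.015*np.cos(t),.015*np.sin(t),0*t+h]
        P+=list((Rz*R.from_euler('xy',[tilt,tx])).apply(q)+[x,y,z])
    return cv2.convexHull(np.float32([w2pix(c,p) for p in P]))
for deg in(-20,-10,-5,0,5,10):
    for_t=np.radians(deg); dz=.015*abs(np.sin(for_t))
    f=lambda v:[cv2.pointPolygonTest(outline(v[0],v[1],.006+dz,for_t,0),tuple(map(float,p)),True) for p in ct]
    r=least_squares(f,[.494,-.118],diff_step=1e-3); print(deg,r.x,'rms px',np.sqrt(np.mean(np.square(r.fun))))
```

```text
-20 [ 0.4904 -0.1155] rms px 1.0107624725953566
-10 [ 0.4912 -0.115 ] rms px 1.1020206993021688
-5 [ 0.4916 -0.1147] rms px 1.13643145460381
0 [ 0.4919 -0.1144] rms px 1.130965299927992
5 [ 0.4915 -0.1148] rms px 1.248517209086138
10 [ 0.4911 -0.1151] rms px 1.334600832651801
```

play_rows([
  [0,0.03,0.02,0,255],
  [0,0.01,0.04,0,255],
  [0,0,0.03,0,255],
  [0,0,0,0,255],
  [0,0,0,0,255],
])

```text
clock: 11.7
position: [0.4847, -0.1578, 0.2377]
ee_rot: [3.141, -0.003, 2.999]
ft_force: [0.2, 0.4, 0.9]
gripper_width: 0.0003
grasp_force: 0.0
```

```bash
cat > fit.py <<'E'
from h import *
from scipy.optimize import least_squares
import sys
np.set_printoptions(precision=4,suppress=True)
c=calibration('wrist'); im=snap('wrist',sys.argv[1])[:,:,::-1].copy()
u,v=w2pix(c,(.492,-.115,.008)); print('expect',u,v)
hsv=cv2.cvtColor(im,cv2.COLOR_BGR2HSV); u,v=int(u),int(v); x0,y0=max(u-50,0),max(v-50,0)
s=hsv[y0:v+50,x0:u+50]; m=((s[...,0]<40)&(s[...,1]>60)).astype(np.uint8)  # not blue
n,L,st,_=cv2.connectedComponentsWithStats(m); k=1+np.argmax(st[1:,4]); m=(L==k).astype(np.uint8); print('comp',st[k],m.shape)
cs,h=cv2.findContours(m,cv2.RETR_CCOMP,cv2.CHAIN_APPROX_NONE)
cs=sorted(cs,key=lambda q:-cv2.contourArea(q)); o=cs[0][:,0].astype(float)+[x0,y0]; hole=cs[1][:,0].astype(float)+[x0,y0]
Rz=R.from_euler('z',-8.5,degrees=True); t=np.linspace(0,2*np.pi,120)
def hull(v,hs,r,b=0):
    P=[]
    for hh in hs:
        q=np.c_[r*np.cos(t),r*np.sin(t),0*t+hh]; P+=list((Rz*R.from_euler('xy',v[3:5])).apply(q)+v[:3])
    return cv2.convexHull(np.float32([w2pix(c,p) for p in P]))
D=lambda H,C:np.array([cv2.pointPolygonTest(H,tuple(map(float,p)),True) for p in C])
f=lambda v:D(hull(v,(-.0035,.0035),.015),o)-v[5]
best=None
for t0 in(-.35,0,.2):
    r=least_squares(f,[.492,-.115,.006,t0,0,.3],diff_step=1e-3,x_scale=[.01,.01,.01,.2,.2,1],bounds=([.4,-.2,.003,-.6,-.6,-1],[.6,0,.02,.6,.6,1.5]))
    print('start',t0,'->',r.x[:3],np.degrees(r.x[3:5]),'bias',r.x[5],'rms',np.sqrt(np.mean(r.fun**2)))
for deg in(-22,-10,0,10):
    a=np.radians(deg); z=.006+.015*abs(np.sin(a)); g=lambda w:f([w[0],w[1],z,a,0,w[2]])
    r=least_squares(g,[.492,-.115,.3],diff_step=1e-3,x_scale=[.01,.01,1]); print(deg,r.x,'rms',np.sqrt(np.mean(r.fun**2)))
(cx,cy),ax,an=cv2.fitEllipse(o.astype(np.float32)); print('outer',cx,cy,ax,an); print('hole',cv2.fitEllipse(hole.astype(np.float32)))
E
python3 fit.py w8.png
```

```text
expect 386.52238738815447 229.6953342927671
comp [  23   30   51   49 1326] (100, 100)
start -0.35 -> [ 0.4961 -0.1159  0.003 ] [-0.3847  3.49  ] bias 0.5303059334410964 rms 0.2890178730068893
start 0 -> [ 0.4961 -0.1159  0.0031] [-0.2714  3.5129] bias 0.5401847429207617 rms 0.28902789420114655
start 0.2 -> [ 0.4961 -0.1159  0.0032] [-0.3103  3.5216] bias 0.5547484158589474 rms 0.28909667321732013
-22 [ 0.4924 -0.1169  0.7965] rms 1.0614810432533832
-10 [ 0.4937 -0.1166  1.1195] rms 0.478838528503256
0 [ 0.4948 -0.1164  1.0403] rms 0.32184260346120264
10 [ 0.4936 -0.1168  1.4461] rms 0.4401664404874468
outer 384.24957275390625 232.9230499267578 (48.3770866394043, 50.024009704589844) 87.71009826660156
hole ((383.8640441894531, 232.3197784423828), (27.092348098754883, 32.32339859008789), 67.16725158691406)
```

The fit gives a flat ring: tilt is near 0° and the leaning case fits clearly worse. I'll move clear and hand in.

play_rows([
  [0,0,-0.03,0,255],
  [0,0,-0.04,0,255],
  [0,0,-0.04,0,255],
  [0,0,0,0,255],
  [0,0,0,0,255],
])

```text
clock: 12.25
position: [0.4864, -0.1592, 0.3521]
ee_rot: [-3.14, 0.007, 2.998]
ft_force: [-0.6, 0.9, -1.2]
gripper_width: 0.0001
grasp_force: 0.0
```

```bash
python3 -c "
from h import *
print(workorder.sign_off())"
```

```text
the job is handed in; nothing more can be done
None
```

I pressed the plunger fully down once and it came back up; one brass ring came out, was pushed into the blue tray and lies flat there, and the job was handed in at about 12 s.

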